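# Load the bottle carrier from the drying mat

### The arm

A 7-joint arm with a two-finger parallel gripper is mounted at the origin on a cart in front of the work surface, level with it; the furniture and walls round the work are solid. World frame = base frame: x ahead of the robot, y to its left, z up, the work surface at z = 0. Lengths are in m, angles in rad, forces in N, time in s.
With the tool pointing down it reaches from about 0.35 to 0.9 m from the base axis. Payload 8.1 kg.
Tool frame: the origin (TCP) lies at the very end of the fingers, on their centre line; the grasp point (between the pads) lies 19 mm behind it; z points along the fingers, y is the line along which they close (so a half turn about z gives the same grasp; the last joint's range is limited). The gripper opens to 92 mm and grips with 3 to 60 N. Pads are 19 mm wide; open, the fingers measure 130 mm over their backs; the gripper's body (75 mm by 190 mm) begins 47 mm behind the grasp point.
Start: joints at [1.197, 0.434, 0.025, 1.573, -0.012, 1.134, -0.075], TCP at [0.167, -0.602, 0.227] pointing down, gripper open.
Joint ranges: [-2.62, 2.62], [-0.44, 2.09], [-1.27, 1.32], [0.08, 2.57], [-1.32, 4.46], [0.12, 2], [-2.74, 2.74]. Speed limits (rad/s): [2.22, 2.22, 3.01, 3.01, 3.14, 3.14, 3.14].

### API

Orientations are given as a rotation vector (axis times angle).
In Python, from cell import arm gives the robot as it stands.
- The arm moves only by the shell command python3 -m pendant 'ROWS' [FORCE]. ROWS is a JSON object of lists of equal length, an entry for each row: "slide": the shift along the tool's x, y, z in units of 0.3 m (1.0 is 0.3 m), a list of three; "dr": the turn, a rotation vector about the tool's x, y, z in units of 0.12 rad (1.0 is 0.12 rad), a list of three; "claw": the opening, from 0 (shut) to 1 (fully open). In form: {"slide": [[tx, ty, tz], ...], "dr": [[ax, ay, az], ...], "claw": [claw, ...]}. A call has 1 to 10 rows; each row shifts and turns the commanded pose from where the row before left it, along the tool's axes as they then stand; what a row does not reach is not made up. A row lasts 1/10 s, in which the tool goes at most 50 mm and 8.59 degrees, less where a joint would pass 70% of its speed; a pose out of reach is approached as far as the arm can. A call with a number of a shift or a turn outside -1 to 1 is refused whole. A call with a gripper value outside its range is refused whole. The fingers move at their own pace and stop on an object; FORCE is the grip in N (left out, the last holds). Time passes only in rows, so rows that do not move let the fingers close. It gives the time, the measured TCP pose, the force, the opening and the grip force at its end, in the units of the state.
- arm.observe(): the state, without advancing time (a new reading comes with each control period).
- arm.get_image(name): name is "scene" or "top" or "wrist"; returns the picture (420x560x3 uint8, red, green, blue); there is no depth.
- arm.calibration(name): a dict with "K" (3x3 intrinsics, pixels), "xyz" and "orientation" of the camera in the world. Camera axes: x right, y up, looking along -z (the intrinsics and any distortion apply to the point x, -y, -z); pixel columns grow to the right and rows downward; lengths in m; the calibration is good to about 2 mm. A picture is of the moment at which its call begins: read the wrist's pose just before it. calibration takes no time and is no camera call; for the wrist camera it gives the pose at the moment of the call.
- arm.sign_off(): hands the job in; it is judged then, once.
The state is a dict: "clock": time; "joints": joint angles; "dq": joint speeds; "joint_efforts": joint torques, N m; "position": TCP position; "ee_rot": TCP orientation; "force": force on the tool from outside, world axes, zero at the start; "ft_torque": the same for the moment, N m; "width": opening from 0.0 (shut) to 1.0 (fully open); "gripper_force": force on a finger pad.
Only numpy, scipy, OpenCV 4.12 (cv2) and the standard library are available. Lean on these libraries where they do the work, as an engineer would, in place of code of your own. Each camera call takes 0.05 s, during which the arm holds its last target. There are 200 camera calls.

### The job

Load the four-bay bottle carrier with four of the washed bottles from the drying mat: the two identical tall bottles (52 mm across) into the two equal square bays, the slim bottle into the narrow bay and the squat bottle into the wide bay. Keep them upright and set each down on the floor of its bay rather than dropping it. Leave the two bigger look-alikes, the wide tall bottle and the stout bottle, standing where they are on the mat.

Things in the scene. Friction and masses are not known exactly. Their poses are not given: they have to be found in the camera images.
- carrier: Fixed grey plastic carrier at any yaw, 162 x 162 mm, open on top, walls 55 mm high, floor 5 mm thick. Origin: centre of underside. Bays (centre x, y in its frame; inside size x by y, mm): two equal square bays at (39, 39) and (39, -39), 74 by 74; narrow bay at (-39, 46), 74 by 60; wide bay at (-39, -32), 74 by 88.
- mat: Black rubber drying mat, 250 (x) x 340 (y) x 3 mm, fixed; origin at the centre of its underside. The six bottles stand on it in two rows of three, about 115 mm apart along y and 120 mm along x, in any order; two small fixed dropper vials, 18 mm across and 48 mm high, stand between them.
- tall_1: Tall slender clear glass bottle with a white cap: 150 mm high, body 52 mm across up to a height of 100 mm, neck and cap 28 to 29 mm across from there to the top (grip there). 0.16 kg. The same as tall_2; belongs in either square bay. Round. Origin: centre of underside, z up. Starts upright on the mat (base at z = 3 mm).
- tall_2: The second tall slender clear glass bottle with a white cap: 150 mm high, body 52 mm across up to a height of 100 mm, neck and cap 28 to 29 mm across above (grip there). 0.17 kg. Belongs in the other square bay. Round. Origin: centre of underside, z up. Starts upright on the mat (base at z = 3 mm).
- slim: Slim clear glass bottle with a green cap: 120 mm high, body 44 mm across up to a height of 80 mm, neck and cap 30 mm across above (grip there). 0.14 kg. Belongs in the narrow bay. Round. Origin: centre of underside, z up. Starts upright on the mat (base at z = 3 mm).
- squat: Squat glass bottle with a blue cap, the lowest of the bottles: 106 mm high, body 56 mm across up to a height of 70 mm, neck and cap 36 mm across above (grip there). 0.16 kg. Belongs in the wide bay. Round. Origin: centre of underside, z up. Starts upright on the mat (base at z = 3 mm).
- wide_tall: Look-alike of the tall bottles, to be left alone: clear glass, white cap, but 166 mm high with a body 72 mm across up to a height of 110 mm and a neck and cap 40 mm across above. Round. Origin: centre of underside, z up. Starts upright on the mat (base at z = 3 mm).
- stout: Look-alike of the slim bottle, to be left alone: clear glass, green cap, but 136 mm high with a body 60 mm across up to a height of 90 mm and a neck and cap 36 mm across above. Round. Origin: centre of underside, z up. Starts upright on the mat (base at z = 3 mm).
Not all that is in view belongs to the job. Leave any purple look-alike of the slim alone.

How it is judged:
By the outcome, as a careful person would: the job done as asked, in the order asked, and still so for the second after the job is handed in, with the robot touching nothing.
It also fails if it takes over 109 s, if anything falls off the work surface, if the arm or the gripper's body presses on something with over 40 N, if the wrist force passes 120 N, or if a joint passes its speed limit or range.

## Working session

There is one attempt and no reset: what is moved stays moved. The work goes in short steps, Python scripts to look and compute and a shell command to move; the robot and the scene stay as the last step left them, time stands still between calls to the robot, and variables do not carry over. Pictures are saved under pics/ and viewed, at most 14 in all, crops included, and the job is handed in when it is done.

```bash
mkdir -p pics; ls; python3 - <<'E'
from cell import arm
import cv2
print(arm.observe())
for n in ("scene","top"):
    c=arm.calibration(n); print(n,c)
    cv2.imwrite(f"pics/{n}0.png",arm.get_image(n)[:,:,::-1])
E
```

```text
pics
{'clock': 0.0, 'joints': array([ 1.19741198,  0.43521654,  0.02495488,  1.57407564, -0.0116234 ,
        1.13403073, -0.07511905]), 'dq': array([-0.00073685, -0.00020853, -0.00047578,  0.00101845, -0.00122619,
        0.00018448,  0.00049105]), 'joint_efforts': array([ 7.56671452e-04, -6.67838502e+01,  9.85663645e-01, -3.14458251e+01,
       -6.03277353e-02,  4.29204851e-02,  1.71733204e-04]), 'position': array([ 0.16700448, -0.60174096,  0.22595707]), 'ee_rot': array([-3.11132267e+00, -4.23711597e-01,  5.13607687e-04]), 'force': array([-0.13834611,  0.37462116, -0.27324453]), 'ft_torque': array([-0.05124576, -0.01363804,  0.00248386]), 'gripper_force': 0.0, 'width': 0.9980285890613101}
scene {'K': array([[476.08225402,   0.        , 283.34772377],
       [  0.        , 476.08225402, 205.02601642],
       [  0.        ,   0.        ,   1.        ]]), 'xyz': array([-0.01678598,  1.09281533,  0.67291145]), 'orientation': array([ 0.36358841, -1.47962221, -2.3284318 ])}
top {'K': array([[479.38715233,   0.        , 283.82953522],
       [  0.        , 479.38715233, 211.62862009],
       [  0.        ,   0.        ,   1.        ]]), 'xyz': array([ 0.36779497, -0.10785923,  1.37669433]), 'orientation': array([ 0.12116232, -0.10078425, -1.59229966])}
```

View pics/scene0.png

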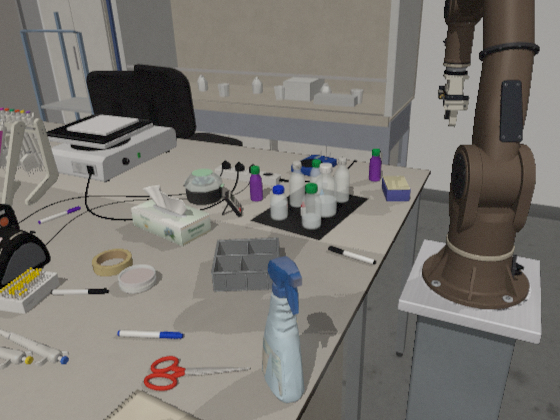

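View pics/top0.png

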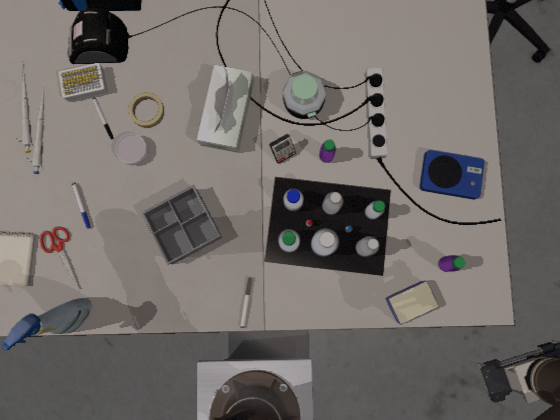

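The top view shows the carrier at about (182,225) and the mat at about (330,227). On the mat are a blue cap (293,198), white caps (334,203), (324,242) and (368,246), and green caps (376,209) and (289,239). Purple look-alikes stand off the mat at (327,150) and (452,263). I'll enlarge crops of the bottles and carrier.

```bash
python3 - <<'E'
import cv2
a=cv2.imread("pics/top0.png");b=cv2.imread("pics/scene0.png")
def crop(im,x,y,w,h,s,n):
    c=cv2.resize(im[y:y+h,x:x+w],None,fx=s,fy=s,interpolation=cv2.INTER_CUBIC)
    for i in range(0,w,20):
        cv2.putText(c,str(x+i),(i*s,10),0,.35,(0,0,255),1); cv2.line(c,(i*s,12),(i*s,18),(0,0,255),1)
    for i in range(20,h,20):
        cv2.putText(c,str(y+i),(0,i*s+4),0,.35,(0,0,255),1); cv2.line(c,(22,i*s),(28,i*s),(0,0,255),1)
    cv2.imwrite(n,c)
crop(a,262,170,133,110,6,"pics/topb.png")
crop(b,250,145,125,95,6,"pics/sceneb.png")
crop(a,135,175,100,100,6,"pics/topc.png")
crop(b,205,230,85,65,8,"pics/scenec.png")
E
```

```text
(no output)
```

View pics/topb.png

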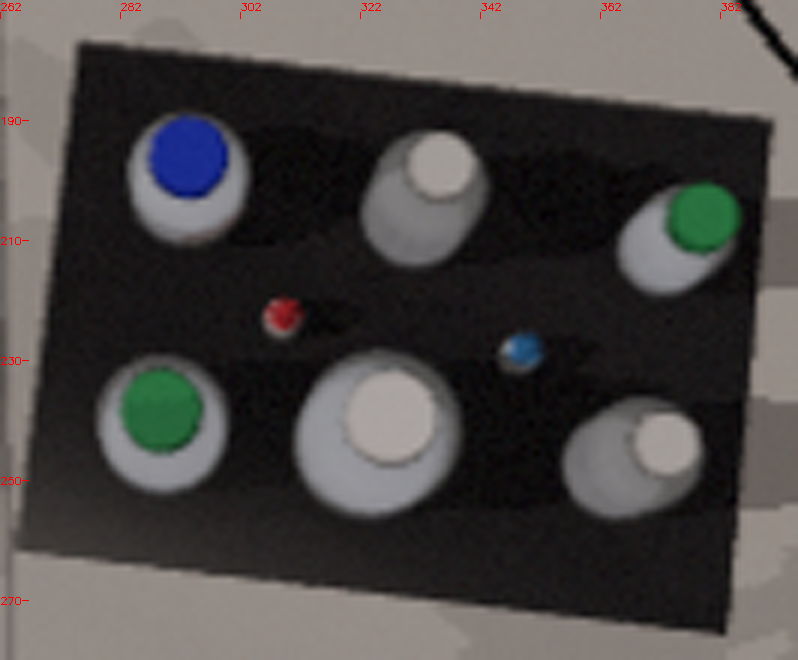

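View pics/sceneb.png

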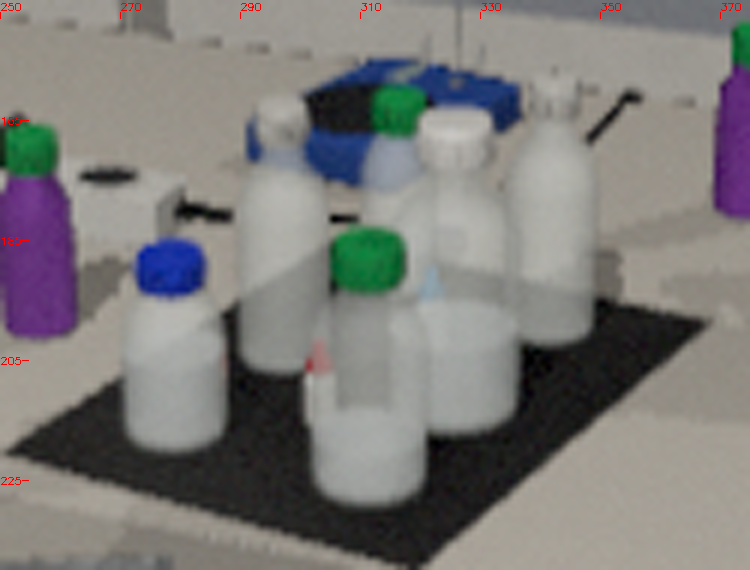

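View pics/topc.png

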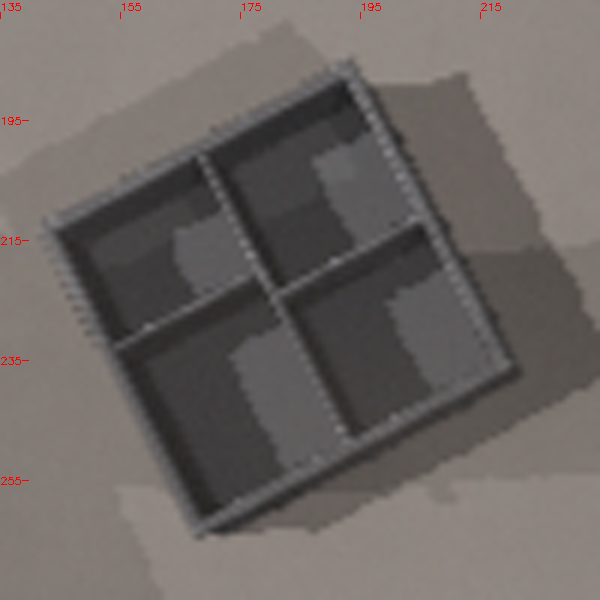

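View pics/scenec.png

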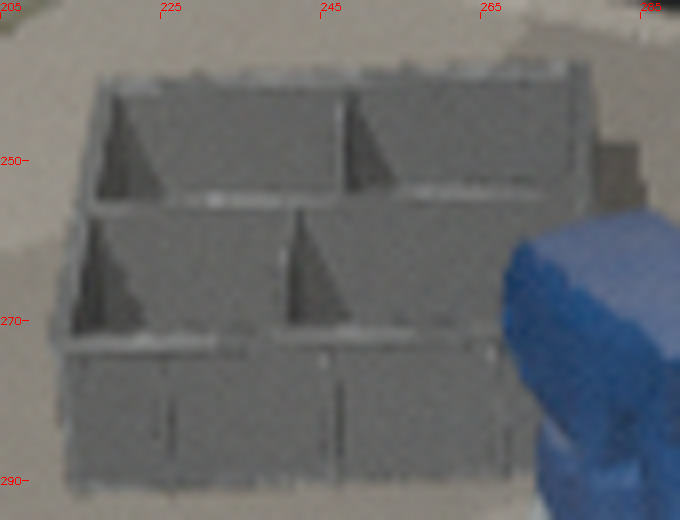

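The crops settle which bottle is which. Top-view pixels, then scene-view pixels:
- **squat:** blue cap at (293.5,196); scene (278.5,188). It is the only blue cap.
- **talls:** white caps at (335.7,197.5) and (373.2,243.8); scene (297,163) and (342,159). Both have narrow bodies and small caps. The white cap at (327,239) has a 40 mm cap and a wide body, so it is wide_tall and stays.
- **slim:** green cap at (379.2,206.2), with a small cap and thin body; scene (317,161). The green cap at (289,238) is stout: larger, and its body is about 22 px across.
- **carrier:** the narrow bay is the upper-left cell in the top view, the wide bay is lower-left, and the squares are the two on the right.

Next I'll triangulate these.

```bash
cat > h.py <<'E'
from cell import arm
import numpy as np, cv2
from scipy.spatial.transform import Rotation as R
from scipy.optimize import least_squares
def ray(n,uv,cal=None):
    c=cal or arm.calibration(n); K=c["K"]
    d=np.array([(uv[0]-K[0,2])/K[0,0],-(uv[1]-K[1,2])/K[1,1],-1])
    return c["xyz"],R.from_rotvec(c["orientation"]).apply(d/np.linalg.norm(d))
def tri(*rs):
    A=sum(np.eye(3)-np.outer(d,d) for o,d in rs); b=sum((np.eye(3)-np.outer(d,d))@o for o,d in rs)
    p=np.linalg.solve(A,b); return p,[float(np.linalg.norm(np.cross(p-o,d)))*1e3 for o,d in rs]
def at(r,z): o,d=r; return o+d*(z-o[2])/d[2]
E
python3 - <<'E'
from h import *
np.set_printoptions(precision=4,suppress=True)
T=lambda x,y:ray("top",(262+x/6,170+y/6)); S=lambda x,y:ray("scene",(250+x/6,145+y/6))
D={"squat":((189,157),(171,254),.109),"tallA":((442,165),(283,107),.153),"tallB":((667,443),(554,86),.153),"slim":((703,217),(402,97),.123),
"widet":((390,416),(456,123),.169),"stout":((162,410),(369,243),.139),"vialr":((284,315),(320,343),.051),"vialb":((524,350),(431,268),.051)}
for k,(t,s,z) in D.items():
    p,e=tri(T(*t),S(*s)); print(k,p,e,at(T(*t),z))
print("mat corners",[at(T(*q),.003) for q in((80,43),(772,122),(725,633),(18,548))])
C=lambda x,y:ray("top",(135+x/6,175+y/6)); V=lambda x,y:ray("scene",(205+x/8,230+y/8))
cor=[(350,62),(520,370),(200,537),(45,222)]
P=np.array([at(C(*q),.055) for q in cor])
print("carrier tri",tri(C(*cor[1]),V(105,75)),tri(C(*cor[0]),V(590,65))[0],tri(C(45,222),V(590,65))[0],tri(C(350,62),V(105,75))[0],tri(C(350,62),V(62,343)))
print(P,np.linalg.norm(P-np.roll(P,-1,0),axis=1))
# +x image right, +y image up: corner0 is (+,+),(+,-),(-,-),(-,+)
M=np.array([[81,81],[81,-81],[-81,-81],[-81,81]])/1e3
f=lambda q:(M@np.array([[np.cos(q[2]),np.sin(q[2])],[-np.sin(q[2]),np.cos(q[2])]])+q[:2]-P[:,:2]).ravel()
best=min((least_squares(f,[*P[:,:2].mean(0),a]) for a in(0,1.5,-1.5,3)),key=lambda r:r.cost)
q=best.x;print(q,best.fun)
for n,b in dict(sq1=(39,39),sq2=(39,-39),nar=(-39,46),wide=(-39,-32)).items():
    c,s=np.cos(q[2]),np.sin(q[2]);b=np.array(b)/1e3;print(n,q[:2]+[c*b[0]-s*b[1],s*b[0]+c*b[1]])
o=arm.observe();print(R.from_rotvec(o["ee_rot"]).as_matrix(),o["position"])
E
```

```text
squat [ 0.5901 -0.1202  0.1066] [0.7281330755884617, 0.7281330755886032] [ 0.5889 -0.1205  0.109 ]
tallA [ 0.5752 -0.2289  0.1522] [0.13366479419877603, 0.1336647941986545] [ 0.575  -0.2289  0.153 ]
tallB [ 0.4535 -0.32    0.1498] [0.4466077538574808, 0.4466077538575658] [ 0.4529 -0.3196  0.153 ]
slim [ 0.5537 -0.3458  0.122 ] [0.41240381026259665, 0.4124038102627108] [ 0.5539 -0.3455  0.123 ]
widet [ 0.4662 -0.2015  0.1671] [0.11814164430152686, 0.11814164430147588] [ 0.4659 -0.2014  0.169 ]
stout [ 0.4742 -0.1054  0.1364] [0.6444814716904751, 0.6444814716905607] [ 0.4734 -0.1056  0.139 ]
vialr [ 0.5249 -0.1628  0.0496] [1.2131287563233866, 1.2131287563234305] [ 0.5236 -0.1631  0.051 ]
vialb [ 0.5054 -0.273   0.0521] [1.0712315410543487, 1.0712315410543212] [ 0.5045 -0.2735  0.051 ]
mat corners [array([ 0.6652, -0.0699,  0.003 ]), array([ 0.6173, -0.4039,  0.003 ]), array([ 0.373 , -0.3684,  0.003 ]), array([ 0.4209, -0.0353,  0.003 ])]
carrier tri (array([0.5621, 0.1248, 0.0482]), [82.65362932532868, 82.65362932532874]) [0.5553 0.1261 0.0831] [0.4848 0.2448 0.1542] [0.6366 0.1598 0.0565] (array([ 0.6545,  0.1787, -0.0425]), [2.1061879914818857, 2.106187991481731])
[[0.6366 0.16   0.055 ]
 [0.4898 0.0808 0.055 ]
 [0.4166 0.2282 0.055 ]
 [0.5644 0.3023 0.055 ]] [0.1668 0.1646 0.1653 0.1596]
[0.5268 0.1928 5.1847] [-0.0008 -0.0024  0.0018  0.003   0.0013 -0.0001 -0.0023 -0.0005]
sq1 [0.5793 0.1758]
sq2 [0.5098 0.1403]
nar [0.5501 0.2485]
wide [0.4806 0.213 ]
[[ 0.9636  0.2675 -0.0005]
 [ 0.2675 -0.9636  0.0013]
 [-0.0001 -0.0014 -1.    ]] [ 0.167  -0.6018  0.226 ]
```

The measured heights match the text: squat 107, tall 150–152 and slim 122 mm. The carrier corner also triangulates at 56.5 mm. Plan: keep tool y at -60°, which clears all neighbours and is about parallel to carrier x. Load squat, slim, tall, tall, so the lower gripper body never meets a tall bottle already in the carrier.

```bash
cat > go.py <<'E'
import sys; from h import *
# usage: go.py x y z : remaining shift (units) in tool axes, and turn to bring tool y to -60 deg
o=arm.observe(); M=R.from_rotvec(o["ee_rot"])
Y=np.array([.5,-np.sqrt(.75),0]);Z=np.array([0,0,-1.]);G=R.from_matrix(np.c_[np.cross(Y,Z),Y,Z])
d=np.array(list(map(float,sys.argv[1:4])))-o["position"]
print("slide",np.round(M.inv().apply(d)/.3,4),"dr",np.round((M.inv()*G).as_rotvec()/.12,3),"pos",np.round(o["position"],4),"t",round(o["clock"],2),"F",np.round(o["force"],1),"w",round(o["width"],3),"g",o["gripper_force"])
E
python3 -m pendant '{"slide":[[0,0,-0.02],[0,0,-0.02],[0,0,-0.02],[0,0,0]],"dr":[[0,0,-0.7],[0,0,-0.7],[0,0,-0.7],[0,0,0]],"claw":[1,1,1,1]}' 20; python3 go.py .590 -.1203 .24
```

```text
clock: 0.5
position: [0.1671, -0.6024, 0.2451]
ee_rot: [3.034, 0.813, 0.0]
force: [0.3, -0.8, -0.3]
width: 0.999
gripper_force: 0.0
slide [ 2.0245 -0.6863  0.0166] dr [0.005 0.    0.003] pos [ 0.1671 -0.6024  0.2451] t 0.5 F [ 0.3 -0.8 -0.3] w 0.999 g 0.0
```

```bash
python3 -m pendant '{"slide":[[0.11,-0.037,0],[0.11,-0.037,0],[0.11,-0.037,0],[0.11,-0.037,0],[0.11,-0.037,0],[0.11,-0.037,0],[0.11,-0.037,0],[0.11,-0.037,0],[0.11,-0.037,0]],"dr":[[0,0,0],[0,0,0],[0,0,0],[0,0,0],[0,0,0],[0,0,0],[0,0,0],[0,0,0],[0,0,0]],"claw":[1,1,1,1,1,1,1,1,1]}'; python3 go.py .590 -.1203 .24
python3 -m pendant '{"slide":[[0.11,-0.037,0],[0.11,-0.037,0],[0.11,-0.037,0],[0.11,-0.037,0],[0.11,-0.037,0],[0.11,-0.037,0],[0.11,-0.037,0],[0.11,-0.037,0],[0,0,0]],"dr":[[0,0,0],[0,0,0],[0,0,0],[0,0,0],[0,0,0],[0,0,0],[0,0,0],[0,0,0],[0,0,0]],"claw":[1,1,1,1,1,1,1,1,1]}'; python3 go.py .590 -.1203 .16
```

```text
clock: 1.4
position: [0.3752, -0.3661, 0.2443]
ee_rot: [-3.036, -0.807, 0.0]
force: [0.3, -1.0, -0.8]
width: 0.997
gripper_force: 0.0
slide [ 1.0284 -0.3553  0.0144] dr [-0.004  0.001 -0.032] pos [ 0.3752 -0.3661  0.2443] t 1.4 F [ 0.3 -1.  -0.8] w 0.997 g 0.0
clock: 2.3
position: [0.5616, -0.1531, 0.2441]
ee_rot: [-3.03, -0.818, -0.003]
force: [0.6, 0.7, -0.2]
width: 1.002
gripper_force: 0.0
slide [ 0.1361 -0.0461  0.2806] dr [-0.02  -0.019  0.029] pos [ 0.5616 -0.1531  0.2441] t 2.3 F [ 0.6  0.7 -0.2] w 1.002 g 0.0
```

```bash
python3 -m pendant '{"slide":[[0.068,-0.023,0.04],[0.068,-0.023,0.08],[0,0,0.08],[0,0,0.08],[0,0,0]],"dr":[[0,0,0],[0,0,0],[0,0,0],[0,0,0],[0,0,0]],"claw":[1,1,1,1,1]}'; python3 go.py .590 -.1203 .077
```

```text
clock: 2.8
position: [0.5848, -0.1266, 0.1571]
ee_rot: [-3.033, -0.808, 0.01]
force: [-0.9, -0.1, -0.2]
width: 0.999
gripper_force: 0.0
slide [ 0.0269 -0.0084  0.267 ] dr [-0.033  0.046 -0.025] pos [ 0.5848 -0.1266  0.1571] t 2.8 F [-0.9 -0.1 -0.2] w 0.999 g 0.0
```

```bash
python3 -m pendant '{"slide":[[0.02,-0.007,0],[0,0,0],[0,0,0]],"dr":[[0,0,0],[0,0,0],[0,0,0]],"claw":[1,1,1]}'; python3 go.py .590 -.1203 .077; python3 - <<'E'
from h import *
c=arm.calibration("wrist");im=arm.get_image("wrist");np.save("w1.npy",c);cv2.imwrite("pics/w1.png",im[:,:,::-1])
K=c["K"]
for p in([.5901,-.1202,.1075],[.5901,-.1202,.073]):
    q=R.from_rotvec(c["orientation"]).inv().apply(np.array(p)-c["xyz"]);print(K[0,0]*q[0]/-q[2]+K[0,2],K[1,1]*-q[1]/-q[2]+K[1,2])
E
```

```text
clock: 3.1
position: [0.5926, -0.1214, 0.1621]
ee_rot: [3.034, 0.811, 0.003]
force: [0.2, -0.0, 0.3]
width: 1.003
gripper_force: 0.0
slide [-0.0062 -0.0079  0.2838] dr [ 0.012 -0.015 -0.008] pos [ 0.5926 -0.1214  0.1621] t 3.1 F [ 0.2 -0.   0.3] w 1.003 g 0.0
281.8717072922997 228.79993882648387
282.40276441816053 213.45521441494665
```

View pics/w1.png

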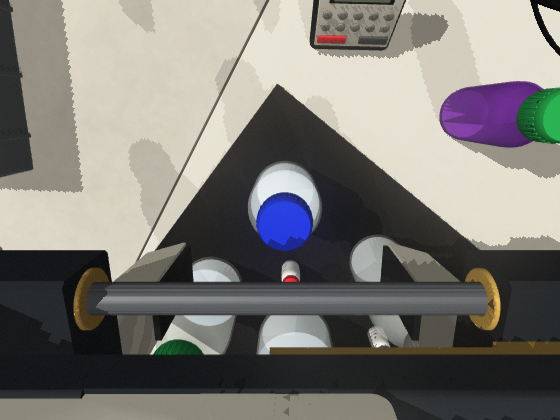

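The wrist view shows the blue cap at (284,221.5), centred between the fingers. The prediction was (282,229), so I'll back-project that difference.

```bash
python3 - <<'E'
from h import *
c=np.load("w1.npy",allow_pickle=True).item()
print(c["K"][0,0],c["xyz"],at(ray("",(284,221.5),c),.1075), tri(ray("",(284,221.5),c),ray("top",(293.5,196.2)),ray("scene",(278.5,187.3))))
E
```

```text
354.0939762606422 [ 0.65470633 -0.08602299  0.32083934] [ 0.59499712 -0.11894961  0.1075    ] (array([ 0.59166096, -0.12034494,  0.10510084]), [2.7221000472710037, 2.0978207949103096, 1.4392595434718367])
```

```bash
python3 -m pendant '{"slide":[[0,-0.004,0.07],[0,0,0.07],[0,0,0.07],[0,0,0.06],[0,0,0],[0,0,0]],"dr":[[0,0,0],[0,0,0],[0,0,0],[0,0,0],[0,0,0],[0,0,0]],"claw":[1,1,1,1,1,1]}'; python3 go.py .592 -.1198 .077
```

```text
clock: 3.75
position: [0.5913, -0.1206, 0.0804]
ee_rot: [3.035, 0.811, 0.001]
force: [0.4, -0.2, 0.9]
width: 1.001
gripper_force: 0.0
slide [ 0.0033 -0.0013  0.0114] dr [ 0.002 -0.002 -0.009] pos [ 0.5913 -0.1206  0.0804] t 3.75 F [ 0.4 -0.2  0.9] w 1.001 g 0.0
```

```bash
python3 -m pendant '{"slide":[[0,0,0.008],[0,0,0],[0,0,0],[0,0,0],[0,0,0],[0,0,0],[0,0,0],[0,0,0],[0,0,0],[0,0,0]],"dr":[[0,0,0],[0,0,0],[0,0,0],[0,0,0],[0,0,0],[0,0,0],[0,0,0],[0,0,0],[0,0,0],[0,0,0]],"claw":[1,0.6,0,0,0,0,0,0,0,0]}' 25;  python3 go.py .4806 .213 .17
```

```text
clock: 4.75
position: [0.591, -0.1205, 0.0773]
ee_rot: [-3.035, -0.812, 0.0]
force: [-0.5, -0.5, -0.5]
width: 0.39
gripper_force: 25.0
slide [ 0.236  -1.1471 -0.3091] dr [-0.     0.001 -0.008] pos [ 0.591  -0.1205  0.0773] t 4.75 F [-0.5 -0.5 -0.5] w 0.39 g 24.99810129404068
```

```bash
python3 -m pendant '{"slide":[[0,0,-0.02],[0,0,-0.05],[0,0,-0.08],[0,0,-0.08],[0,0,-0.06],[0,0,-0.02],[0.01,-0.05,0],[0.02,-0.09,0],[0.02,-0.1,0],[0.02,-0.1,0]],"dr":[[0,0,0],[0,0,0],[0,0,0],[0,0,0],[0,0,0],[0,0,0],[0,0,0],[0,0,0],[0,0,0],[0,0,0]],"claw":[0,0,0,0,0,0,0,0,0,0]}';python3 -m pendant '{"slide":[[0.02,-0.1,0],[0.02,-0.1,0],[0.02,-0.1,0],[0.02,-0.1,0],[0.02,-0.1,0],[0.02,-0.1,0],[0.02,-0.1,0],[0.01,-0.06,0],[0,0,0],[0,0,0]],"dr":[[0,0,0],[0,0,0],[0,0,0],[0,0,0],[0,0,0],[0,0,0],[0,0,0],[0,0,0],[0,0,0],[0,0,0]],"claw":[0,0,0,0,0,0,0,0,0,0]}';  python3 go.py .4806 .213 .17
```

```text
clock: 5.75
position: [0.5565, -0.0196, 0.1689]
ee_rot: [-3.034, -0.812, 0.004]
force: [-0.2, 0.1, -1.1]
width: 0.385
gripper_force: 25.0
clock: 6.75
position: [0.4823, 0.1986, 0.1694]
ee_rot: [3.034, 0.814, -0.003]
force: [-0.4, -0.6, -1.3]
width: 0.384
gripper_force: 25.0
slide [ 0.0193 -0.0444 -0.0021] dr [-0.     0.016  0.007] pos [0.4823 0.1986 0.1694] t 6.75 F [-0.4 -0.6 -1.3] w 0.384 g 24.997457563877106
```

```bash
python3 -m pendant '{"slide":[[0.019,-0.044,0],[0,0,0],[0,0,0]],"dr":[[0,0,0],[0,0,0],[0,0,0]],"claw":[0,0,0]}'; python3 go.py .4806 .213 .079; python3 - <<'E'
from h import *
c=arm.calibration("wrist");im=arm.get_image("wrist")[:,:,::-1].copy();np.save("w2.npy",c)
K=c["K"];q=[.5268,.1928,-1.0985]
# overlay rim corners/inside bay corners at z=.055
def pr(b,z):
    cc,s=np.cos(q[2]),np.sin(q[2]);x,y=np.array(b)/1e3
    p=R.from_rotvec(c["orientation"]).inv().apply(np.array([q[0]+cc*x-s*y,q[1]+s*x+cc*y,z])-c["xyz"])
    return (int(K[0,0]*p[0]/-p[2]+K[0,2]),int(-K[1,1]*p[1]/-p[2]+K[1,2]))
for b,w,h in(((39,39),74,74),((39,-39),74,74),((-39,46),74,60),((-39,-32),74,88)):
    cv2.polylines(im,[np.array([pr((b[0]+i*w/2,b[1]+j*h/2),.055) for i,j in((1,1),(1,-1),(-1,-1),(-1,1))])],True,(0,0,255),1)
cv2.imwrite("pics/w2.png",im)
E
```

```text
clock: 7.05
position: [0.4819, 0.2127, 0.1702]
ee_rot: [3.035, 0.812, -0.0]
force: [0.1, -0.4, -1.6]
width: 0.387
gripper_force: 25.0
slide [-0.003  -0.0031  0.3038] dr [-0.     0.002 -0.007] pos [0.4819 0.2127 0.1702] t 7.05 F [ 0.1 -0.4 -1.6] w 0.387 g 24.997484385967255
```

View pics/w2.png

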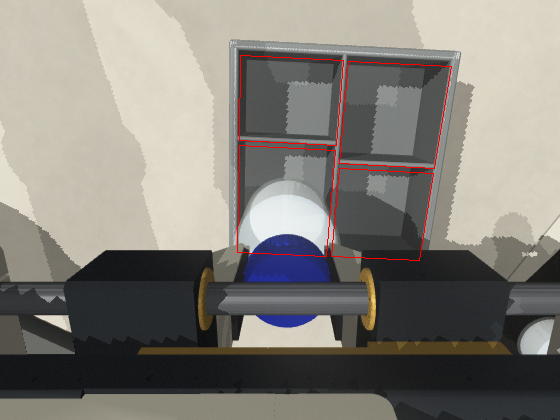

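The projected bays (red) fit the rim to within 2–3 px, with the dividers at y≈140 and y≈162. The squat bottle hangs over the wide bay, at lower left in this view. Lowering it now.

```bash
python3 -m pendant '{"slide":[[-0.002,-0.001,0.03],[0,0,0.07],[0,0,0.07],[0,0,0.06],[0,0,0.04],[0,0,0.02],[0,0,0.006],[0,0,0],[0,0,0]],"dr":[[0,0,0],[0,0,0],[0,0,0],[0,0,0],[0,0,0],[0,0,0],[0,0,0],[0,0,0],[0,0,0]],"claw":[0,0,0,0,0,0,0,0,0]}'; python3 go.py .4806 .213 .0793
```

```text
clock: 8.0
position: [0.4817, 0.2129, 0.0822]
ee_rot: [-3.035, -0.812, -0.002]
force: [0.2, 0.5, -1.3]
width: 0.387
gripper_force: 25.0
slide [-0.0029 -0.0021  0.0096] dr [ 0.001 -0.01  -0.008] pos [0.4817 0.2129 0.0822] t 8.0 F [ 0.2  0.5 -1.3] w 0.387 g 24.997548758983612
```

```bash
python3 -m pendant '{"slide":[[0,0,0.004],[0,0,0.003],[0,0,0.002],[0,0,0.002],[0,0,0]],"dr":[[0,0,0],[0,0,0],[0,0,0],[0,0,0],[0,0,0]],"claw":[0,0,0,0,0]}'; python3 go.py .4806 .213 .0793
```

```text
clock: 8.5
position: [0.4816, 0.2127, 0.0792]
ee_rot: [3.035, 0.811, 0.002]
force: [-2.1, -1.2, 10.3]
width: 0.389
gripper_force: 25.0
slide [-0.0024 -0.0024 -0.0004] dr [ 0.004 -0.008 -0.009] pos [0.4816 0.2127 0.0792] t 8.5 F [-2.1 -1.2 10.3] w 0.389 g 25.001799166202545
```

Contact is at the expected height with 10 N. Releasing and rising.

```bash
python3 -m pendant '{"slide":[[0,0,-0.003],[0,0,0],[0,0,0],[0,0,0],[0,0,-0.03],[0,0,-0.1],[0,0,-0.13],[0,0,-0.15],[0,0,-0.15],[0,0,-0.06]],"dr":[[0,0,0],[0,0,0],[0,0,0],[0,0,0],[0,0,0],[0,0,0],[0,0,0],[0,0,0],[0,0,0],[0,0,0]],"claw":[0.45,0.6,0.65,0.65,0.65,0.65,0.65,0.65,0.65,1]}'; python3 go.py .5537 -.3458 .255
```

```text
clock: 9.5
position: [0.4824, 0.2138, 0.2703]
ee_rot: [-3.033, -0.812, -0.01]
force: [-0.3, -0.0, 0.4]
width: 0.694
gripper_force: 0.0
slide [-0.7261  1.7346  0.0469] dr [ 0.003 -0.054 -0.005] pos [0.4824 0.2138 0.2703] t 9.5 F [-0.3 -0.   0.4] w 0.694 g 0.0
```

```bash
python3 -m pendant '{"slide":[[-0.04,0.1,0],[-0.048,0.115,0],[-0.048,0.115,0],[-0.048,0.115,0],[-0.048,0.115,0],[-0.048,0.115,0],[-0.048,0.115,0],[-0.048,0.115,0],[-0.048,0.115,0],[-0.048,0.115,0]],"dr":[[0,0,0],[0,0,0],[0,0,0],[0,0,0],[0,0,0],[0,0,0],[0,0,0],[0,0,0],[0,0,0],[0,0,0]],"claw":[1,1,1,1,1,1,1,1,1,1]}'; python3 -m pendant '{"slide":[[-0.048,0.115,0],[-0.048,0.115,0],[-0.048,0.115,0],[-0.048,0.115,0],[-0.035,0.08,0],[0,0,0],[0,0,0]],"dr":[[0,0,0],[0,0,0],[0,0,0],[0,0,0],[0,0,0],[0,0,0],[0,0,0]],"claw":[1,1,1,1,1,1,1]}';python3 go.py .5537 -.3458 .17;  python3 - <<'E'
from h import *
c=arm.calibration("wrist");im=arm.get_image("wrist")[:,:,::-1].copy();np.save("w3.npy",c)
K=c["K"]
p=R.from_rotvec(c["orientation"]).inv().apply(np.array([.5537,-.3458,.1215])-c["xyz"])
print(K[0,0]*p[0]/-p[2]+K[0,2],-K[1,1]*p[1]/-p[2]+K[1,2])
m=cv2.inRange(cv2.cvtColor(im,cv2.COLOR_BGR2HSV),(50,120,40),(80,255,255))
n,l,s,ce=cv2.connectedComponentsWithStats(m)
print([(s[i],ce[i]) for i in range(1,n) if s[i][4]>300]);cv2.imwrite("pics/w3.png",im)
E
```

```text
clock: 10.5
position: [0.5284, -0.1544, 0.2659]
ee_rot: [3.035, 0.812, 0.001]
force: [-0.0, 0.0, 0.4]
width: 1.002
gripper_force: 0.0
clock: 11.2
position: [0.5502, -0.3274, 0.2652]
ee_rot: [-3.034, -0.811, -0.0]
force: [0.2, 1.0, 0.5]
width: 1.0
gripper_force: 0.0
slide [-0.0206  0.0593  0.3174] dr [-0.006 -0.003 -0.013] pos [ 0.5502 -0.3274  0.2652] t 11.2 F [0.2 1.  0.5] w 1.0 g 0.0
306.0442907182785 200.6809537703898
[(array([   0,  118,   38,   46, 1422], dtype=int32), array([ 15.97679325, 140.77918425])), (array([292, 179,  34,  35, 949], dtype=int32), array([308.26975764, 195.98735511]))]
```

View pics/w3.png

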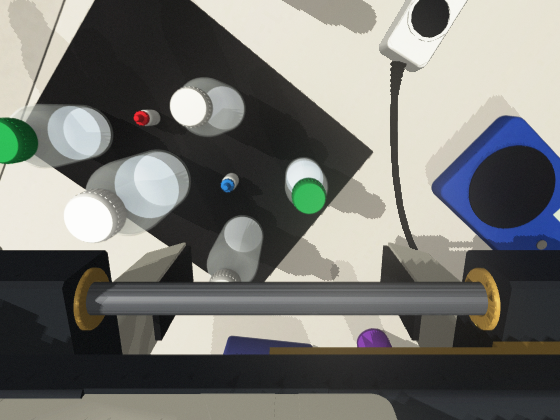

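The wrist view shows the slim cap at (308,196) against a prediction of (306,201), about 3 mm off. I'll split the difference. The two talls are at (190,106) and (225,270), and wide_tall is at (92,217).

```bash
python3 -m pendant '{"slide":[[-0.008,0.03,0],[-0.008,0.029,0.02],[0,0,0.06],[0,0,0.08],[0,0,0.08],[0,0,0.06],[0,0,0],[0,0,0],[0,0,0]],"dr":[[0,0,0],[0,0,0],[0,0,0],[0,0,0],[0,0,0],[0,0,0],[0,0,0],[0,0,0],[0,0,0]],"claw":[1,1,1,1,1,1,1,1,1]}';python3 go.py .5548 -.3452 .087
```

```text
clock: 12.15
position: [0.5558, -0.3456, 0.1764]
ee_rot: [3.034, 0.812, 0.002]
force: [0.6, 0.8, 0.2]
width: 1.0
gripper_force: 0.0
slide [-0.0025 -0.0033  0.298 ] dr [ 0.014 -0.009 -0.007] pos [ 0.5558 -0.3456  0.1764] t 12.15 F [0.6 0.8 0.2] w 1.0 g 0.0
```

```bash
python3 -m pendant '{"slide":[[-0.002,-0.002,0.05],[0,0,0.08],[0,0,0.08],[0,0,0.06],[0,0,0.022],[0,0,0],[0,0,0],[0,0,0]],"dr":[[0,0,0],[0,0,0],[0,0,0],[0,0,0],[0,0,0],[0,0,0],[0,0,0],[0,0,0]],"claw":[1,1,1,1,1,1,1,1]}';python3 go.py .5548 -.3452 .087
python3 -m pendant '{"slide":[[0,0,0],[0,0,0],[0,0,0],[0,0,0],[0,0,0],[0,0,0],[0,0,0],[0,0,0],[0,0,0],[0,0,0]],"dr":[[0,0,0],[0,0,0],[0,0,0],[0,0,0],[0,0,0],[0,0,0],[0,0,0],[0,0,0],[0,0,0],[0,0,0]],"claw":[0.7,0.4,0,0,0,0,0,0,0,0]}';python3 go.py .5501 .2485 .262
```

```text
clock: 12.95
position: [0.5551, -0.3454, 0.089]
ee_rot: [3.033, 0.811, 0.003]
force: [0.2, -0.3, 0.8]
width: 1.0
gripper_force: 0.0
slide [-0.0005 -0.0011  0.0067] dr [ 0.017 -0.01  -0.007] pos [ 0.5551 -0.3454  0.089 ] t 12.95 F [ 0.2 -0.3  0.8] w 1.0 g 0.0
clock: 13.95
position: [0.5541, -0.3449, 0.0875]
ee_rot: [-3.035, -0.812, 0.0]
force: [0.4, -0.4, -0.8]
width: 0.324
gripper_force: 25.0
slide [ 0.9759 -1.7207 -0.5818] dr [-0.001  0.001 -0.007] pos [ 0.5541 -0.3449  0.0875] t 13.95 F [ 0.4 -0.4 -0.8] w 0.324 g 24.961714446544647
```

```bash
python3 -m pendant '{"slide":[[0,0,-0.02],[0,0,-0.05],[0,0,-0.08],[0,0,-0.09],[0,0,-0.09],[0,0,-0.09],[0,0,-0.08],[0,0,-0.06],[0,0,-0.03],[0,0,0]],"dr":[[0,0,0],[0,0,0],[0,0,0],[0,0,0],[0,0,0],[0,0,0],[0,0,0],[0,0,0],[0,0,0],[0,0,0]],"claw":[0,0,0,0,0,0,0,0,0,0]}'
python3 -m pendant '{"slide":[[0.025,-0.045,0],[0.05,-0.09,0],[0.05,-0.09,0],[0.05,-0.09,0],[0.05,-0.09,0],[0.05,-0.09,0],[0.05,-0.09,0],[0.05,-0.09,0],[0.05,-0.09,0],[0.05,-0.09,0]],"dr":[[0,0,0],[0,0,0],[0,0,0],[0,0,0],[0,0,0],[0,0,0],[0,0,0],[0,0,0],[0,0,0],[0,0,0]],"claw":[0,0,0,0,0,0,0,0,0,0]}'
python3 -m pendant '{"slide":[[0.05,-0.09,0],[0.05,-0.09,0],[0.05,-0.09,0],[0.05,-0.09,0],[0.05,-0.09,0],[0.05,-0.09,0],[0.05,-0.09,0],[0.05,-0.09,0],[0,0,0],[0,0,0]],"dr":[[0,0,0],[0,0,0],[0,0,0],[0,0,0],[0,0,0],[0,0,0],[0,0,0],[0,0,0],[0,0,0],[0,0,0]],"claw":[0,0,0,0,0,0,0,0,0,0]}';python3 go.py .5501 .2485 .18
```

```text
clock: 14.95
position: [0.5548, -0.3452, 0.2666]
ee_rot: [3.033, 0.811, 0.004]
force: [0.1, 0.7, -1.8]
width: 0.322
gripper_force: 25.0
clock: 15.95
position: [0.5482, -0.0491, 0.2633]
ee_rot: [-3.034, -0.813, 0.003]
force: [-0.0, 0.1, -1.2]
width: 0.324
gripper_force: 25.0
clock: 16.95
position: [0.5442, 0.1967, 0.2633]
ee_rot: [3.034, 0.816, -0.004]
force: [0.8, -1.2, -1.3]
width: 0.323
gripper_force: 25.0
slide [ 0.1042 -0.1393  0.2776] dr [-0.004  0.018  0.017] pos [0.5442 0.1967 0.2633] t 16.95 F [ 0.8 -1.2 -1.3] w 0.323 g 24.95911180973053
```

```bash
python3 -m pendant '{"slide":[[0.05,-0.07,0],[0.054,-0.07,0],[0,0,0.05],[0,0,0.08],[0,0,0.08],[0,0,0.05],[0,0,0],[0,0,0]],"dr":[[0,0,0],[0,0,0.1],[0,0,0],[0,0,0],[0,0,0],[0,0,0],[0,0,0],[0,0,0]],"claw":[0,0,0,0,0,0,0,0]}';python3 go.py .5501 .2485 .09
```

```text
clock: 17.75
position: [0.5517, 0.2466, 0.1865]
ee_rot: [3.04, 0.792, -0.001]
force: [0.3, 1.0, -1.9]
width: 0.32
gripper_force: 25.0
slide [-0.0014 -0.0082  0.3217] dr [ 0.002  0.007 -0.115] pos [0.5517 0.2466 0.1865] t 17.75 F [ 0.3  1.  -1.9] w 0.32 g 24.959361255168915
```

```bash
python3 -m pendant '{"slide":[[-0.001,-0.008,0],[0,0,0.05],[0,0,0.08],[0,0,0.07],[0,0,0.06],[0,0,0.035],[0,0,0.012],[0,0,0],[0,0,0]],"dr":[[0,0,-0.1],[0,0,0],[0,0,0],[0,0,0],[0,0,0],[0,0,0],[0,0,0],[0,0,0],[0,0,0]],"claw":[0,0,0,0,0,0,0,0,0]}';python3 go.py .5501 .2485 .09
```

```text
clock: 18.65
position: [0.551, 0.2498, 0.0955]
ee_rot: [-3.035, -0.812, -0.003]
force: [0.3, -0.1, -1.5]
width: 0.32
gripper_force: 25.0
slide [-0.0049  0.0022  0.0183] dr [ 0.001 -0.014 -0.007] pos [0.551  0.2498 0.0955] t 18.65 F [ 0.3 -0.1 -1.5] w 0.32 g 24.9594184756279
```

```bash
python3 -m pendant '{"slide":[[-0.004,0,0.006],[0,0,0.005],[0,0,0.003],[0,0,0.003],[0,0,0.002],[0,0,0]],"dr":[[0,0,0],[0,0,0],[0,0,0],[0,0,0],[0,0,0],[0,0,0]],"claw":[0,0,0,0,0,0]}';python3 go.py .5501 .2485 .09
```

```text
clock: 19.25
position: [0.5497, 0.2489, 0.0893]
ee_rot: [3.035, 0.812, 0.001]
force: [-0.6, -1.9, 5.2]
width: 0.322
gripper_force: 25.0
slide [ 0.0006  0.0019 -0.0022] dr [ 0.002 -0.006 -0.008] pos [0.5497 0.2489 0.0893] t 19.25 F [-0.6 -1.9  5.2] w 0.322 g 24.969870150089264
```

```bash
python3 -m pendant '{"slide":[[0,0,-0.002],[0,0,0],[0,0,0],[0,0,0],[0,0,-0.03],[0,0,-0.1],[0,0,-0.13],[0,0,-0.15],[0,0,-0.11],[0,0,0]],"dr":[[0,0,0],[0,0,0],[0,0,0],[0,0,0],[0,0,0],[0,0,0],[0,0,0],[0,0,0],[0,0,0],[0,0,0]],"claw":[0.4,0.5,0.55,0.55,0.55,0.55,0.55,0.55,0.6,1]}'; python3 go.py .576 -.2285 .24
```

```text
clock: 20.25
position: [0.5515, 0.2505, 0.2515]
ee_rot: [-3.033, -0.811, -0.014]
force: [0.1, 0.9, 0.9]
width: 0.647
gripper_force: 0.0
slide [-0.7268  1.4241  0.0319] dr [ 0.002 -0.078 -0.007] pos [0.5515 0.2505 0.2515] t 20.25 F [0.1 0.9 0.9] w 0.647 g 0.0
```

```bash
python3 -m pendant '{"slide":[[-0.04,0.08,0],[-0.055,0.108,0],[-0.055,0.108,0],[-0.055,0.108,0],[-0.055,0.108,0],[-0.055,0.108,0],[-0.055,0.108,0],[-0.055,0.108,0],[-0.055,0.108,0],[-0.055,0.108,0]],"dr":[[0,0,0],[0,0,0],[0,0,0],[0,0,0],[0,0,0],[0,0,0],[0,0,0],[0,0,0],[0,0,0],[0,0,0]],"claw":[1,1,1,1,1,1,1,1,1,1]}'; python3 -m pendant '{"slide":[[-0.055,0.108,0],[-0.055,0.108,0],[-0.055,0.108,0],[0,0,0],[0,0,0],[0,0,0]],"dr":[[0,0,0],[0,0,0],[0,0,0],[0,0,0],[0,0,0],[0,0,0]],"claw":[1,1,1,1,1,1]}';python3 go.py .576 -.2285 .165;  python3 - <<'E'
from h import *
c=arm.calibration("wrist");im=arm.get_image("wrist")[:,:,::-1].copy();np.save("w4.npy",c)
K=c["K"]
for q in([.5752,-.2289,.1525],[.4535,-.32,.1505]):
    p=R.from_rotvec(c["orientation"]).inv().apply(np.array(q)-c["xyz"])
    print(K[0,0]*p[0]/-p[2]+K[0,2],-K[1,1]*p[1]/-p[2]+K[1,2])
cv2.imwrite("pics/w4.png",im)
E
```

```text
clock: 21.25
position: [0.5675, -0.1062, 0.2454]
ee_rot: [-3.035, -0.812, 0.0]
force: [0.5, -0.0, -0.3]
width: 0.997
gripper_force: 0.0
clock: 21.85
position: [0.5735, -0.2124, 0.2453]
ee_rot: [-3.033, -0.814, -0.0]
force: [0.4, 0.5, 0.4]
width: 1.003
gripper_force: 0.0
slide [-0.0199  0.0509  0.2675] dr [-0.007 -0.003  0.004] pos [ 0.5735 -0.2124  0.2453] t 21.85 F [0.4 0.5 0.4] w 1.003 g 0.0
306.24805746073037 218.73516320036012
324.27805458393146 385.0600295222071
```

View pics/w4.png

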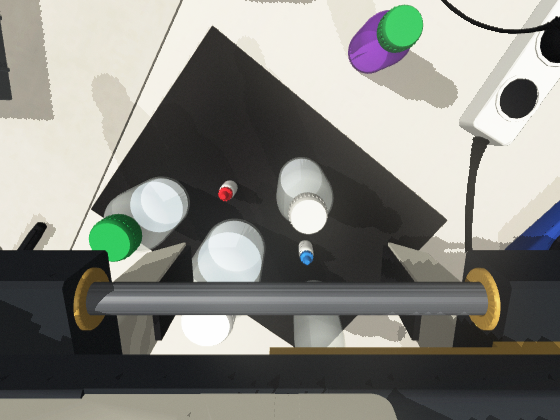

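The tall A cap is at (308,213) against a prediction of (306,219), the same small bias as before. Wide_tall, at (208,325), is clear of the fingers. Descending.

```bash
python3 -m pendant '{"slide":[[-0.01,0.025,0],[-0.008,0.023,0.02],[0,0,0.06],[0,0,0.08],[0,0,0.06],[0,0,0],[0,0,0],[0,0,0]],"dr":[[0,0,0],[0,0,0],[0,0,0],[0,0,0],[0,0,0],[0,0,0],[0,0,0],[0,0,0]],"claw":[1,1,1,1,1,1,1,1]}';python3 go.py .576 -.2285 .112
```

```text
clock: 22.7
position: [0.5767, -0.2292, 0.1804]
ee_rot: [3.034, 0.811, 0.002]
force: [0.7, -0.2, 1.0]
width: 0.997
gripper_force: 0.0
slide [-0.001  -0.0036  0.228 ] dr [ 0.011 -0.009 -0.008] pos [ 0.5767 -0.2292  0.1804] t 22.7 F [ 0.7 -0.2  1. ] w 0.997 g 0.0
```

```bash
python3 -m pendant '{"slide":[[0,-0.003,0.04],[0,0,0.07],[0,0,0.07],[0,0,0.045],[0,0,0],[0,0,0]],"dr":[[0,0,0],[0,0,0],[0,0,0],[0,0,0],[0,0,0],[0,0,0]],"claw":[1,1,1,1,1,1]}';python3 go.py .576 -.2285 .112
python3 -m pendant '{"slide":[[0,0,0],[0,0,0],[0,0,0],[0,0,0],[0,0,0],[0,0,0],[0,0,0],[0,0,0],[0,0,0],[0,0,0]],"dr":[[0,0,0],[0,0,0],[0,0,0],[0,0,0],[0,0,0],[0,0,0],[0,0,0],[0,0,0],[0,0,0],[0,0,0]],"claw":[0.7,0.4,0,0,0,0,0,0,0,0]}';python3 go.py .5793 .1758 .21
```

```text
clock: 23.3
position: [0.5758, -0.2281, 0.1121]
ee_rot: [3.035, 0.812, 0.0]
force: [0.5, -0.4, 0.7]
width: 1.001
gripper_force: 0.0
slide [-0.      0.0014  0.0005] dr [ 0.001 -0.002 -0.007] pos [ 0.5758 -0.2281  0.1121] t 23.3 F [ 0.5 -0.4  0.7] w 1.001 g 0.0
clock: 24.3
position: [0.5754, -0.2281, 0.1117]
ee_rot: [-3.035, -0.812, 0.0]
force: [0.2, -0.5, -1.2]
width: 0.315
gripper_force: 25.0
slide [ 0.6832 -1.1603 -0.3276] dr [-0.001  0.002 -0.008] pos [ 0.5754 -0.2281  0.1117] t 24.3 F [ 0.2 -0.5 -1.2] w 0.315 g 24.973944425582886
```

```bash
python3 -m pendant '{"slide":[[0,0,-0.02],[0,0,-0.05],[0,0,-0.08],[0,0,-0.09],[0,0,-0.06],[0,0,-0.03],[0.025,-0.045,0],[0.05,-0.085,0],[0.05,-0.085,0],[0.05,-0.085,0]],"dr":[[0,0,0],[0,0,0],[0,0,0],[0,0,0],[0,0,0],[0,0,0],[0,0,0],[0,0,0],[0,0,0],[0,0,0]],"claw":[0,0,0,0,0,0,0,0,0,0]}'
python3 -m pendant '{"slide":[[0.05,-0.085,0],[0.05,-0.085,0],[0.05,-0.085,0],[0.05,-0.085,0],[0.05,-0.085,0],[0.05,-0.085,0],[0.05,-0.085,0],[0.05,-0.085,0],[0,0,0],[0,0,0]],"dr":[[0,0,0],[0,0,0],[0,0,0],[0,0,0],[0,0,0],[0,0,0],[0,0,0],[0,0,0],[0,0,0],[0,0,0]],"claw":[0,0,0,0,0,0,0,0,0,0]}';python3 go.py .5793 .1758 .21
```

```text
clock: 25.3
position: [0.575, -0.1213, 0.2094]
ee_rot: [-3.033, -0.812, 0.003]
force: [0.6, -0.7, -1.7]
width: 0.311
gripper_force: 25.0
clock: 26.3
position: [0.5769, 0.1143, 0.2096]
ee_rot: [-3.033, -0.816, 0.004]
force: [0.8, -1.3, -1.5]
width: 0.311
gripper_force: 25.0
slide [ 0.1098 -0.1732 -0.0015] dr [-0.008  0.017  0.017] pos [0.5769 0.1143 0.2096] t 26.3 F [ 0.8 -1.3 -1.5] w 0.311 g 24.972654283046722
```

```bash
python3 -m pendant '{"slide":[[0.04,-0.06,0],[0.04,-0.06,0],[0.03,-0.053,0],[0,0,0],[0,0,0],[0,0,0]],"dr":[[0,0,0],[0,0,0],[0,0,0],[0,0,0],[0,0,0],[0,0,0]],"claw":[0,0,0,0,0,0]}';python3 go.py .5793 .1758 .1137
```

```text
clock: 26.9
position: [0.5809, 0.1724, 0.2104]
ee_rot: [3.035, 0.809, -0.001]
force: [-0.3, 1.0, -1.9]
width: 0.31
gripper_force: 25.0
slide [ 0.0014 -0.0129  0.3223] dr [ 0.007  0.009 -0.023] pos [0.5809 0.1724 0.2104] t 26.9 F [-0.3  1.  -1.9] w 0.31 g 24.972826838493347
```

```bash
python3 -m pendant '{"slide":[[0.001,-0.012,0],[0,0,0.05],[0,0,0.08],[0,0,0.07],[0,0,0.06],[0,0,0.03],[0,0,0.01],[0,0,0.003],[0,0,0],[0,0,0]],"dr":[[0,0,0],[0,0,0],[0,0,0],[0,0,0],[0,0,0],[0,0,0],[0,0,0],[0,0,0],[0,0,0],[0,0,0]],"claw":[0,0,0,0,0,0,0,0,0,0]}';python3 go.py .5793 .1758 .1137
```

```text
clock: 27.9
position: [0.5799, 0.1777, 0.1208]
ee_rot: [-3.035, -0.812, -0.002]
force: [-0.6, -0.3, -1.1]
width: 0.306
gripper_force: 25.0
slide [-0.0049  0.0044  0.0237] dr [ 0.002 -0.012 -0.008] pos [0.5799 0.1777 0.1208] t 27.9 F [-0.6 -0.3 -1.1] w 0.306 g 24.97287154197693
```

```bash
python3 -m pendant '{"slide":[[-0.004,0.004,0.006],[0,0,0.005],[0,0,0.005],[0,0,0.004],[0,0,0],[0,0,0]],"dr":[[0,0,0],[0,0,0],[0,0,0],[0,0,0],[0,0,0],[0,0,0]],"claw":[0,0,0,0,0,0]}';python3 go.py .5793 .1758 .1137
```

```text
clock: 28.5
position: [0.5789, 0.1758, 0.1139]
ee_rot: [3.035, 0.812, -0.0]
force: [-0.5, -0.2, -0.9]
width: 0.313
gripper_force: 25.0
slide [0.0011 0.0008 0.0005] dr [ 0.     0.001 -0.007] pos [0.5789 0.1758 0.1139] t 28.5 F [-0.5 -0.2 -0.9] w 0.313 g 24.97292697429657
```

```bash
python3 -m pendant '{"slide":[[0,0,0.003],[0,0,0.002],[0,0,0]],"dr":[[0,0,0],[0,0,0],[0,0,0]],"claw":[0,0,0]}';python3 go.py .5793 .1758 .1137
```

```text
clock: 28.8
position: [0.5795, 0.1759, 0.1136]
ee_rot: [3.035, 0.811, 0.002]
force: [-1.8, -1.3, 8.4]
width: 0.31
gripper_force: 25.0
slide [-0.0007 -0.0001 -0.0004] dr [ 0.005 -0.011 -0.009] pos [0.5795 0.1759 0.1136] t 28.8 F [-1.8 -1.3  8.4] w 0.31 g 24.996129870414734
```

```bash
python3 -m pendant '{"slide":[[0,0,-0.002],[0,0,0],[0,0,0],[0,0,0],[0,0,-0.03],[0,0,-0.1],[0,0,-0.13],[0,0,-0.15],[0,0,-0.03],[0,0,0]],"dr":[[0,0,0],[0,0,0],[0,0,0],[0,0,0],[0,0,0],[0,0,0],[0,0,0],[0,0,0],[0,0,0],[0,0,0]],"claw":[0.4,0.5,0.55,0.55,0.55,0.55,0.55,0.55,0.6,1]}'; python3 go.py .4543 -.3195 .24
```

```text
clock: 29.8
position: [0.58, 0.1764, 0.2476]
ee_rot: [-3.035, -0.812, -0.007]
force: [-0.2, -0.1, -1.0]
width: 0.645
gripper_force: 0.0
slide [-1.1883  1.2231  0.0211] dr [ 0.007 -0.038 -0.008] pos [0.58   0.1764 0.2476] t 29.8 F [-0.2 -0.1 -1. ] w 0.645 g 0.0
```

```bash
python3 -m pendant '{"slide":[[-0.06,0.06,0],[-0.079,0.081,0],[-0.079,0.081,0],[-0.079,0.081,0],[-0.079,0.081,0],[-0.079,0.081,0],[-0.079,0.081,0],[-0.079,0.081,0],[-0.079,0.081,0],[-0.079,0.081,0]],"dr":[[0,0,0],[0,0,0],[0,0,0],[0,0,0],[0,0,0],[0,0,0],[0,0,0],[0,0,0],[0,0,0],[0,0,0]],"claw":[1,1,1,1,1,1,1,1,1,1]}'; python3 -m pendant '{"slide":[[-0.079,0.081,0],[-0.079,0.081,0],[-0.079,0.081,0],[-0.079,0.081,0],[-0.03,0.03,0],[0,0,0],[0,0,0]],"dr":[[0,0,0],[0,0,0],[0,0,0],[0,0,0],[0,0,0],[0,0,0],[0,0,0]],"claw":[1,1,1,1,1,1,1]}';python3 go.py .4543 -.3195 .18;  python3 - <<'E'
from h import *
c=arm.calibration("wrist");im=arm.get_image("wrist")[:,:,::-1].copy();np.save("w5.npy",c)
K=c["K"]
for q in([.4535,-.32,.1505],):
    p=R.from_rotvec(c["orientation"]).inv().apply(np.array(q)-c["xyz"])
    print(K[0,0]*p[0]/-p[2]+K[0,2],-K[1,1]*p[1]/-p[2]+K[1,2])
cv2.imwrite("pics/w5.png",im)
E
```

```text
clock: 30.8
position: [0.4952, -0.1459, 0.2435]
ee_rot: [-3.034, -0.811, 0.004]
force: [1.1, 0.1, 0.1]
width: 1.004
gripper_force: 0.0
clock: 31.5
position: [0.4599, -0.2871, 0.2442]
ee_rot: [-3.033, -0.813, 0.001]
force: [-0.2, 0.7, -0.5]
width: 1.001
gripper_force: 0.0
slide [-0.07    0.0847  0.2138] dr [-0.015  0.001 -0.001] pos [ 0.4599 -0.2871  0.2442] t 31.5 F [-0.2  0.7 -0.5] w 1.001 g 0.0
319.3999514623488 237.352177599321
```

View pics/w5.png

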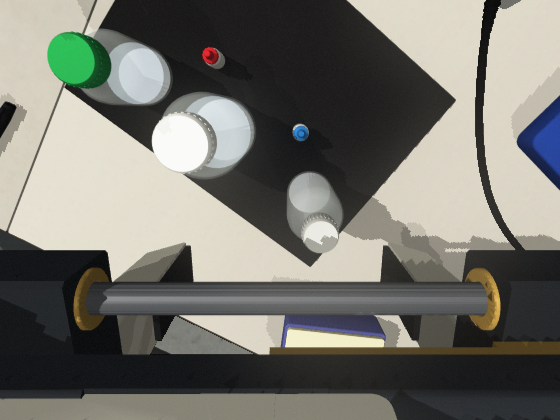

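The tall B cap is at (321,235) against a prediction of (319,237), a good match. Stout (78,58) and wide_tall (182,142) are standing undisturbed.

```bash
python3 -m pendant '{"slide":[[-0.035,0.043,0],[-0.03,0.038,0],[0,0,0.05],[0,0,0.08],[0,0,0.08],[0,0,0],[0,0,0],[0,0,0]],"dr":[[0,0,0],[0,0,0],[0,0,0],[0,0,0],[0,0,0],[0,0,0],[0,0,0],[0,0,0]],"claw":[1,1,1,1,1,1,1,1]}';python3 go.py .4543 -.3195 .112
```

```text
clock: 32.35
position: [0.4559, -0.3195, 0.1834]
ee_rot: [3.033, 0.812, 0.002]
force: [-0.2, 0.0, -0.2]
width: 0.999
gripper_force: 0.0
slide [-0.0048 -0.0032  0.2379] dr [ 0.014 -0.009 -0.004] pos [ 0.4559 -0.3195  0.1834] t 32.35 F [-0.2  0.  -0.2] w 0.999 g 0.0
```

```bash
python3 -m pendant '{"slide":[[-0.003,-0.002,0.04],[0,0,0.07],[0,0,0.07],[0,0,0.05],[0,0,0],[0,0,0]],"dr":[[0,0,0],[0,0,0],[0,0,0],[0,0,0],[0,0,0],[0,0,0]],"claw":[1,1,1,1,1,1]}';python3 go.py .4543 -.3195 .112
python3 -m pendant '{"slide":[[0,0,0],[0,0,0],[0,0,0],[0,0,0],[0,0,0],[0,0,0],[0,0,0],[0,0,0],[0,0,0],[0,0,0]],"dr":[[0,0,0],[0,0,0],[0,0,0],[0,0,0],[0,0,0],[0,0,0],[0,0,0],[0,0,0],[0,0,0],[0,0,0]],"claw":[0.7,0.4,0,0,0,0,0,0,0,0]}';python3 go.py .575 -.25 .212
```

```text
clock: 32.95
position: [0.454, -0.3194, 0.1133]
ee_rot: [3.035, 0.812, 0.0]
force: [0.3, -0.4, 0.5]
width: 0.997
gripper_force: 0.0
slide [0.0005 0.0009 0.0043] dr [ 0.001 -0.    -0.007] pos [ 0.454  -0.3194  0.1133] t 32.95 F [ 0.3 -0.4  0.5] w 0.997 g 0.0
clock: 33.95
position: [0.4539, -0.3193, 0.113]
ee_rot: [-3.035, -0.812, 0.0]
force: [-0.5, 0.5, -0.3]
width: 0.304
gripper_force: 25.0
slide [ 0.465   0.0013 -0.3301] dr [-0.     0.001 -0.008] pos [ 0.4539 -0.3193  0.113 ] t 33.95 F [-0.5  0.5 -0.3] w 0.304 g 24.997001588344574
```

```bash
python3 -m pendant '{"slide":[[0,0,-0.02],[0,0,-0.05],[0,0,-0.08],[0,0,-0.09],[0,0,-0.06],[0,0,-0.03],[0.05,0,0],[0.09,0,0],[0.09,0,0],[0.09,0,0]],"dr":[[0,0,0],[0,0,0],[0,0,0],[0,0,0],[0,0,0],[0,0,0],[0,0,0],[0,0,0],[0,0,0],[0,0,0]],"claw":[0,0,0,0,0,0,0,0,0,0]}'
python3 -m pendant '{"slide":[[0.09,0,0],[0.05,0,0],[0.03,-0.05,0],[0.05,-0.087,0],[0.05,-0.087,0],[0.05,-0.087,0],[0.05,-0.087,0],[0.05,-0.087,0],[0.05,-0.087,0],[0,0,0]],"dr":[[0,0,0],[0,0,0],[0,0,0],[0,0,0],[0,0,0],[0,0,0],[0,0,0],[0,0,0],[0,0,0],[0,0,0]],"claw":[0,0,0,0,0,0,0,0,0,0]}';python3 go.py .5098 .1403 .212
```

```text
clock: 34.95
position: [0.5382, -0.2697, 0.2107]
ee_rot: [-3.033, -0.812, 0.002]
force: [-0.1, -1.2, -0.7]
width: 0.298
gripper_force: 25.0
clock: 35.95
position: [0.5725, -0.0463, 0.2118]
ee_rot: [-3.03, -0.821, 0.0]
force: [-0.7, 0.2, -2.3]
width: 0.297
gripper_force: 25.0
slide [ 0.1335 -0.6425  0.0012] dr [-0.023 -0.005  0.047] pos [ 0.5725 -0.0463  0.2118] t 35.95 F [-0.7  0.2 -2.3] w 0.297 g 24.997360110282898
```

```bash
python3 -m pendant '{"slide":[[0.019,-0.09,0],[0.019,-0.09,0],[0.019,-0.09,0],[0.019,-0.09,0],[0.019,-0.09,0],[0.019,-0.09,0],[0.015,-0.07,0],[0,0,0],[0,0,0],[0,0,0]],"dr":[[0,0,0],[0,0,0],[0,0,0],[0,0,0],[0,0,0],[0,0,0],[0,0,0],[0,0,0],[0,0,0],[0,0,0]],"claw":[0,0,0,0,0,0,0,0,0,0]}';python3 go.py .5098 .1403 .115
```

```text
clock: 36.95
position: [0.5157, 0.1241, 0.2118]
ee_rot: [3.035, 0.809, -0.001]
force: [0.0, -0.2, -1.5]
width: 0.301
gripper_force: 25.0
slide [ 0.0099 -0.0568  0.3226] dr [ 0.006  0.006 -0.021] pos [0.5157 0.1241 0.2118] t 36.95 F [ 0.  -0.2 -1.5] w 0.301 g 24.99659925699234
```

```bash
python3 -m pendant '{"slide":[[0.009,-0.05,0],[0,-0.002,0],[0,0,0.05],[0,0,0.08],[0,0,0.07],[0,0,0.06],[0,0,0.03],[0,0,0.006],[0,0,0],[0,0,0]],"dr":[[0,0,0],[0,0,0],[0,0,0],[0,0,0],[0,0,0],[0,0,0],[0,0,0],[0,0,0],[0,0,0],[0,0,0]],"claw":[0,0,0,0,0,0,0,0,0,0]}';python3 go.py .5098 .1403 .115
```

```text
clock: 37.95
position: [0.511, 0.1405, 0.1241]
ee_rot: [3.035, 0.811, 0.002]
force: [-1.6, 0.4, -1.8]
width: 0.3
gripper_force: 25.0
slide [-0.0039 -0.0015  0.0303] dr [ 0.003 -0.012 -0.009] pos [0.511  0.1405 0.1241] t 37.95 F [-1.6  0.4 -1.8] w 0.3 g 24.996614456176758
```

```bash
python3 -m pendant '{"slide":[[-0.003,-0.001,0.008],[0,0,0.008],[0,0,0.006],[0,0,0.004],[0,0,0.002],[0,0,0]],"dr":[[0,0,0],[0,0,0],[0,0,0],[0,0,0],[0,0,0],[0,0,0]],"claw":[0,0,0,0,0,0]}';python3 go.py .5098 .1403 .115
```

```text
clock: 38.55
position: [0.5095, 0.1403, 0.115]
ee_rot: [3.035, 0.812, 0.0]
force: [-1.5, -0.7, 0.7]
width: 0.303
gripper_force: 25.0
slide [ 0.0009  0.0006 -0.0001] dr [ 0.001 -0.001 -0.007] pos [0.5095 0.1403 0.115 ] t 38.55 F [-1.5 -0.7  0.7] w 0.303 g 24.99801814556122
```

```bash
python3 -m pendant '{"slide":[[0,0,0.003],[0,0,0]],"dr":[[0,0,0],[0,0,0]],"claw":[0,0]}'
python3 -m pendant '{"slide":[[0,0,-0.001],[0,0,0],[0,0,0],[0,0,0],[0,0,-0.03],[0,0,-0.1],[0,0,-0.13],[0,0,-0.15],[0,0,-0.1],[0,0,0]],"dr":[[0,0,0],[0,0,0],[0,0,0],[0,0,0],[0,0,0],[0,0,0],[0,0,0],[0,0,0],[0,0,0],[0,0,0]],"claw":[0.4,0.5,0.55,0.55,0.55,0.55,0.55,0.55,0.55,0.55]}'
python3 -m pendant '{"slide":[[0,0.1,0],[0,0.1,0],[0,0.1,0],[0,0.1,0],[0,0.1,0],[0,0.1,0],[0,0.1,0],[0,0.1,0],[0,0,0],[0,0,0]],"dr":[[0,0,0],[0,0,0],[0,0,0],[0,0,0],[0,0,0],[0,0,0],[0,0,0],[0,0,0],[0,0,0],[0,0,0]],"claw":[0.55,0.55,0.55,0.55,0.55,0.55,0.55,0.55,0.55,0.55]}'
python3 - <<'E'
from h import *
a=arm.get_image("top");b=arm.get_image("scene")
a=cv2.resize(a[130:290,125:405],None,fx=2.8,fy=2.8);b=cv2.resize(b[140:300,190:390],None,fx=3.5,fy=3.5)[:,:,:]
h=300;f=lambda i:cv2.resize(i,(int(i.shape[1]*h/i.shape[0]),h))
a,b=f(a),f(b);w=max(a.shape[1],b.shape[1]);p=lambda i:np.pad(i,((0,0),(0,w-i.shape[1]),(0,0)))
cv2.imwrite("pics/end.png",np.vstack([p(a),p(b)])[:,:,::-1])
E
```

```text
clock: 38.75
position: [0.5098, 0.1404, 0.1149]
ee_rot: [3.035, 0.812, 0.002]
force: [-2.5, -1.9, 11.5]
width: 0.303
gripper_force: 25.0
clock: 39.75
position: [0.5116, 0.1413, 0.2725]
ee_rot: [-3.034, -0.812, -0.013]
force: [-0.2, -0.4, 0.2]
width: 0.553
gripper_force: 0.0
clock: 40.75
position: [0.6289, -0.0681, 0.2666]
ee_rot: [-3.035, -0.81, 0.002]
force: [0.6, 0.8, -0.2]
width: 0.55
gripper_force: 0.0
```

View pics/end.png

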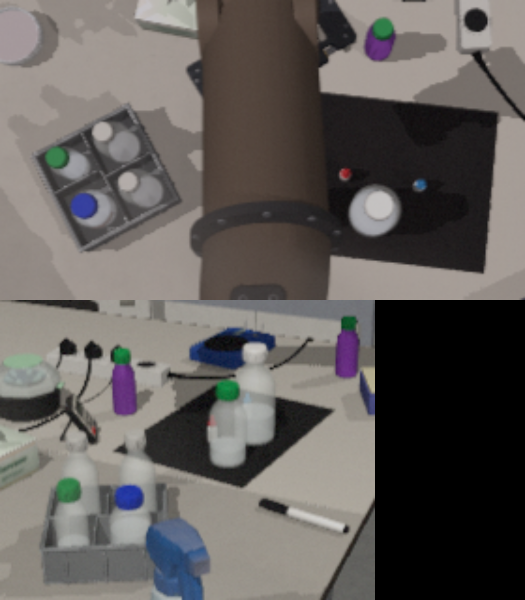

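All four bottles stand upright in their bays in both views: green in narrow at (57,157), blue in wide at (85,205), and the white caps in the squares at (102,131) and (128,182). The stout and wide_tall bottles are still on the mat.

```bash
python3 -c "
from cell import arm
print(arm.sign_off())"
```

```text
the job is handed in; nothing more can be done
None
```

The job is handed in: both tall bottles, the slim and the squat stand upright on the floors of their bays, and the wide tall and stout bottles are still on the mat, finished at about 41 s of the 109 s allowed.

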